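Unclip the receiving flask and press it into the sprung ring cradle

TASK

Pull the red-stoppered flask straight up out of its spring clip on the rail, set it upright in the white sprung ring of the blue-based cradle, and gently press the ring all the way down to its stop with the flask. Finish while still holding it pressed down: do not let go. Press only on the flask, not on the ring, and leave the blue-stoppered flask, the bottle, the jar, the beaker and the vials where they stand.

Things in the scene. Friction and masses are not known exactly. Their poses are not given: they have to be found in the camera images.
- flask: round-bottomed amber flask with red stopper, rigid, 90 to 160 g, clipped upright in either station of the rail. Origin at the bottom of the bulb (24 mm above the table at the start), z along the neck. Bulb: 64 mm sphere, centre 32 mm up; neck and stopper: one plain cylinder 26 mm in diameter, 62 to 126 mm up (stopper above 108). Grip the neck from above at any yaw
- other_flask: the same flask with a blue stopper, clipped in the other station, 130 mm from the first. Leave it alone
- rail: fixed aluminium rail, 56 x 310 mm (long along its y), 20 mm high, origin under its centre. Stations at y = +-65 mm: seat ring under the bulb and two red sprung ball catches over it, 18 mm above the bulb's middle. Pulling straight up pushes them aside (10 to 15 N over the first 18 mm; free of them after 40 mm). White posts at y = -136, 0, 136 mm are 86 mm high
- cradle: fixed sprung ring cradle: blue base plate 124 x 124 mm, 12 mm thick, origin under its centre. Three steel guide posts with black tips, 50 mm from the axis at 60, 180 and 300 degrees from its x, reach 73 mm above the table. The white ring rides on springs between them, on the cradle's axis, and moves straight down
- ring_top (a point): centre of the white ring's upper face (inner diameter 48 mm, outer 80 mm, 10 mm thick). 60 mm above the table when the ring is up, 42 mm when fully down. A flask seated in the ring has its origin 11 mm below this point and is centred by the hole
- ring (a joint): how far the ring is pressed down, in m: 0 up, 0.018 down on its stop. The springs push back with about 4 N at the top and 12 N at the stop; the flask's weight alone does not press it down. It springs back up when let go
- red_cap_bottle: glass bottle with a red cap, 66 mm in diameter, 140 mm tall, standing behind; origin under its centre. Leave it
- blue_cap_jar: glass jar with a blue cap, 64 mm in diameter, 100 mm tall, standing behind; origin under its centre. Leave it
- beaker: glass beaker, 66 mm in diameter, 75 mm tall, standing behind; origin under its centre. Leave it
- vial_a: small glass vial with a white cap, 25 mm in diameter, 51 mm tall, beside the cradle; origin under its centre. Leave it
- vial_b: the same kind of vial, in front of the rail; origin under its centre. Leave it
Things that resemble listed ones, but are neither listed nor needed, are in the scene too. Leave any purple, turquoise or yellow look-alike of the flask alone.

How it is judged:
By the outcome, as a careful person would: the job done as asked, in the order asked, and still so for the second after the job is handed in, while the arm keeps its last pose, push and grip.
It also fails if it takes over 45 s, if anything falls off the work surface, if the arm or the gripper's body presses on something with over 40 N, if the wrist force passes 120 N, or if a joint passes its speed limit or range.

ROBOT

A 6-joint arm with a two-finger parallel gripper is mounted at the origin on the work surface. World frame = base frame: x ahead of the robot, y to its left, z up, the work surface at z = 0. Lengths are in m, angles in degrees, forces in N, time in s.
With the tool pointing down it reaches from about 0.325 to 0.85 m from the base axis. Payload 15.5 kg.
Tool frame: the origin (TCP) lies midway between the tips of the shut fingers; the grasp point (between the pads) lies 19 mm behind it; z points along the fingers, y is the line along which they close (so a half turn about z gives the same grasp; the last joint's range is limited). The gripper opens to 91 mm and grips with 3 to 60 N. Pads are 32 mm wide; open, the fingers measure 118 mm over their backs; the gripper's body (76 mm by 178 mm) begins 60 mm behind the grasp point.
Start: joints at [-78.409, 28.281, 77.091, -0, 74.628, -5.472], TCP at [0.183, -0.597, 0.214] pointing down, gripper open.
Joint ranges: [-166.48, 166.48], [-47.26, 123.95], [12.59, 153.08], [-70.14, 250.14], [6.76, 159.57], [-176.63, 176.63]. Speed limits (degrees/s): [108.29, 108.29, 147.25, 172.46, 172.46, 172.46].

INTERFACE

Orientations are given as a 3x3 rotation matrix whose columns are the frame's x, y, z axes.
In Python, from bench import ctrl gives the robot as it stands. The module is installed in compiled form; this text tells all that it offers. Calls block until the motion is done:
- ctrl.goto(position, orientation): joint-space move of the TCP to a pose.
- ctrl.move_l(position, vel=0.15, ori=None, contact_N=None): straight line of the TCP; ori=None keeps the orientation; vel is the mean speed in m/s. With contact_N (N) it stops when the force on the tool has changed by that much, and returns True; else False.
- ctrl.movej(angles): joint-space move.
- ctrl.command_gripper(opening): opening from 0.0 (shut) to 1.0 (fully open); the grip force is fixed at half the most; returns when the fingers have stopped.
- ctrl.sleep(seconds).
- ctrl.ik(position, orientation): joint angles nearest the present ones, or None.
- ctrl.read_camera(name): name is "side" or "top" or "wrist"; returns the picture (420x560x3 uint8, blue, green, red); there is no depth.
- ctrl.camera_params(name): a dict with "fx", "fy", "cx", "cy" (pixels), "D" ([k1, k2, p1, p2, k3] as OpenCV has them; the pictures are not rectified), "pose" (4x4, takes a point from camera to world coordinates); the wrist camera has in their place "T_tool_cam" (4x4, takes a point from camera to tool coordinates, whose origin is the TCP and whose axes are the flange's). Camera axes: x right, y up, looking along -z (the intrinsics and any distortion apply to the point x, -y, -z); pixel columns grow to the right and rows downward; lengths in m; the calibration is good to about 2 mm. A picture is of the moment at which its call begins: read the wrist's pose just before it. camera_params takes no time and is no camera call.
A pose or a line that the arm cannot do raises ctrl.MotionError and nothing moves.
- ctrl.sign_off(): hands the job in; it is judged then, once.
Readings, each from a call of its own:
- ctrl.current_t(): time.
- ctrl.current_q(): joint angles.
- ctrl.current_dq(): joint speeds.
- ctrl.current_effort(): joint torques, N m.
- ctrl.current_tool_pos(): TCP position.
- ctrl.current_eef_rot(): TCP orientation.
- ctrl.current_contact_force(): force on the tool from outside, world axes, zero at the start.
- ctrl.current_wrist_torque(): the same for the moment, N m.
- ctrl.current_grip_width(): opening from 0.0 (shut) to 1.0 (fully open).
- ctrl.current_grasp_force(): force on a finger pad.
Only numpy, scipy, OpenCV 4.12 (cv2) and the standard library are available. Lean on these libraries where they do the work, as an engineer would, in place of code of your own. Each camera call takes 0.05 s, during which the arm holds its last target. There are 200 camera calls.

## Working session

There is one attempt and no reset: what is moved stays moved. The work goes in short steps, each a Python script; the robot and the scene stay as the last script left them, time stands still between calls to the robot, and variables do not carry over. Pictures are saved under pics/ and viewed, at most 10 in all, crops included, and the job is handed in when it is done.

```bash
mkdir -p pics; python3 - <<'E'
from bench import ctrl
import cv2
for n in ("top","side"):
    cv2.imwrite(f"pics/{n}0.png",ctrl.read_camera(n)); p=ctrl.camera_params(n); print(n,p)
print(ctrl.camera_params("wrist")); print(ctrl.current_t(),ctrl.current_eef_rot())
E
```

```text
top {'fx': 472.8140627194193, 'fy': 472.8140627194193, 'cx': 274.19885346678416, 'cy': 208.1494267897851, 'D': array([-0.09372113,  0.        ,  0.        ,  0.        ,  0.        ]), 'pose': array([[ 0.00241901,  0.98732809, -0.15867386,  0.38417062],
       [-0.99999503,  0.00206778, -0.00237858, -0.00189307],
       [-0.00202034,  0.15867883,  0.98732819,  1.40204212],
       [ 0.        ,  0.        ,  0.        ,  1.        ]])}
side {'fx': 541.4144672745813, 'fy': 541.4144672745813, 'cx': 279.13141396051344, 'cy': 200.64965885113688, 'D': array([0.04393826, 0.        , 0.        , 0.        , 0.        ]), 'pose': array([[ 0.93354939,  0.27530876, -0.22954438,  0.30468648],
       [-0.35836849,  0.70330324, -0.61395161, -0.71785733],
       [-0.00758695,  0.65541562,  0.7552303 ,  0.98321299],
       [ 0.        ,  0.        ,  0.        ,  1.        ]])}
{'fx': 317.1035104017816, 'fy': 317.1035104017816, 'cx': 286.17718039445975, 'cy': 212.74189731042986, 'D': array([-0.0563899,  0.       ,  0.       ,  0.       ,  0.       ]), 'T_tool_cam': array([[ 9.17186308e-04,  9.71000815e-01,  2.39074413e-01,
         6.73343489e-02],
       [ 9.99999315e-01, -7.16706663e-04, -9.25498145e-04,
         1.03643065e-04],
       [-7.27313229e-04,  2.39075098e-01, -9.71000808e-01,
        -1.72447675e-01],
       [ 0.00000000e+00,  0.00000000e+00,  0.00000000e+00,
         1.00000000e+00]])}
0.1 [[ 9.55989907e-01  2.93399440e-01 -2.55985662e-04]
 [ 2.93399544e-01 -9.55989311e-01  1.07023351e-03]
 [ 6.92863571e-05 -1.09823851e-03 -9.99999395e-01]]
```

View pics/top0.png

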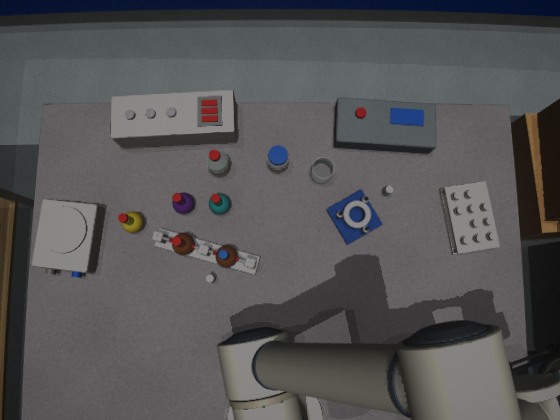

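View pics/side0.png

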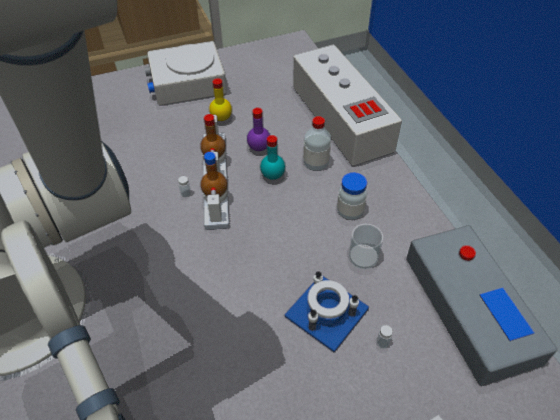

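The image shows one matching flask. Top-view candidates for the red-stoppered flask:
- amber flask in the rail (176,242): chosen
- purple look-alike (178,198)
- turquoise look-alike (216,200)
- yellow look-alike (125,218)
- red-capped bottle (214,155)
- amber flask with blue stopper in the rail (224,255)

The same flask is at (210,120) in the side view. The cradle ring is at (357,214) in the top view and (328,300) in the side view.

```bash
cat > h.py <<'E'
from bench import ctrl
import cv2, numpy as np
def ray(n,uv,T=None):
    p=ctrl.camera_params(n); K=np.array([[p['fx'],0,p['cx']],[0,p['fy'],p['cy']],[0,0,1]])
    x,y=cv2.undistortPoints(np.array([[uv]],float),K,p['D'])[0,0]
    T=p['pose'] if T is None else T
    d=T[:3,:3]@[x,-y,-1]; return T[:3,3],d/np.linalg.norm(d)
def plane(n,uv,z,T=None):
    o,d=ray(n,uv,T); return o+d*(z-o[2])/d[2]
def tri(rs):
    A=sum(np.eye(3)-np.outer(d,d) for o,d in rs); b=sum((np.eye(3)-np.outer(d,d))@o for o,d in rs)
    X=np.linalg.solve(A,b); return X,[np.linalg.norm(np.cross(X-o,d)) for o,d in rs]
def wristT():
    T=np.eye(4); T[:3,:3]=ctrl.current_eef_rot(); T[:3,3]=ctrl.current_tool_pos()
    return T@ctrl.camera_params("wrist")["T_tool_cam"]
def mask(im,kind):
    h,s,v=cv2.split(cv2.cvtColor(im,cv2.COLOR_BGR2HSV))
    if kind=='red': m=((h<5)|(h>174))&(s>200)&(v>90)
    if kind=='blue': m=(h>105)&(h<125)&(s>180)&(v>60)
    if kind=='white': m=(s<40)&(v>150)
    return m.astype(np.uint8)*255
def blobs(im,kind,roi=None,amin=15):
    m=mask(im,kind)
    if roi: k=np.zeros_like(m); x0,y0,x1,y1=roi; k[y0:y1,x0:x1]=255; m&=k
    n,_,st,c=cv2.connectedComponentsWithStats(m)
    return [(c[i].round(1),st[i].tolist()) for i in range(1,n) if st[i][4]>=amin]
E
python3 - <<'E'
from h import *
t=cv2.imread('pics/top0.png'); s=cv2.imread('pics/side0.png')
for n,im,R in (('top',t,[('red',(160,225,200,260)),('blue',(320,180,390,250)),('blue',(210,240,240,270)),('white',(330,190,380,240))]),
  ('side',s,[('red',(195,105,220,135)),('blue',(280,260,380,350)),('blue',(195,145,225,175)),('white',(295,270,360,325))])):
    for k,r in R: print(n,k,blobs(im,k,r))
E
python3 - <<'E'
import cv2,numpy as np
t=cv2.imread('pics/top0.png')
s=cv2.imread('pics/side0.png')
a=cv2.resize(t[215:285,140:240],(400,280)); b=cv2.resize(s[100:170,170:270],(400,280));c=cv2.resize(t[180:250,305:405],(400,280));d=cv2.resize(s[265:335,280:380],(400,280))
cv2.imwrite('pics/crop1.png',np.vstack([np.hstack([a,b]),np.hstack([c,d])]))
E
```

```text
top red []
top blue []
top blue []
top white []
side red [(array([208.5, 117.8]), [205, 115, 8, 7, 45])]
side blue [(array([324.5, 323. ]), [286, 289, 82, 61, 1440]), (array([328. , 299.3]), [318, 291, 21, 16, 194])]
side blue [(array([209.5, 157.7]), [205, 152, 10, 12, 98])]
side white [(array([328.1, 297.1]), [308, 275, 41, 41, 741]), (array([353.1, 302. ]), [350, 298, 9, 7, 25]), (array([312.5, 317. ]), [309, 314, 9, 6, 24])]
```

View pics/crop1.png

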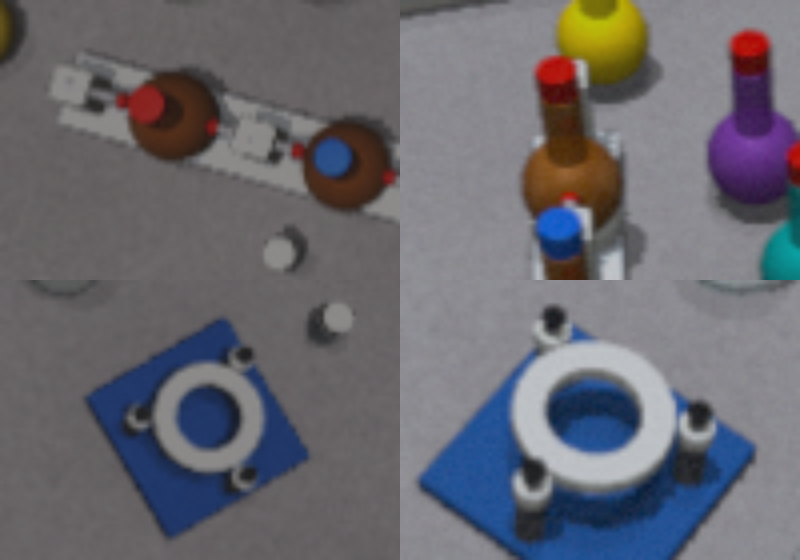

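Confirmed: the crop shows an amber bulb with a red stopper in the left rail station, cap centre at top (176.5,240.8). The blue-stoppered flask is next to it at (223,254). The ring centre is at top (357,213.8). Next I measure with the two fixed cameras, then look from above with the wrist camera.

```bash
python3 - <<'E'
from h import *
f=plane('top',(176.4,240.7),.150); o=plane('top',(222.7,254),.150); r=plane('top',(356.9,213.6),.060)
print(f,o,r,np.linalg.norm(f-o)); print(plane('side',(208.5,116),.148),plane('side',(328.5,298.3),.06))
fc=(f+plane('side',(208.5,116),.148))/2; rc=(r+plane('side',(328.5,298.3),.06))/2
d=(f-o)[:2]; d/=np.linalg.norm(d); print(d, np.degrees(np.arctan2(d[1],d[0])))
for s in (1,-1):
    y=np.array([*(s*d),0]); R=np.c_[np.cross(y,[0,0,-1]),y,[0,0,-1]]
    for c in (fc,rc):
        q=ctrl.ik([c[0],c[1],.32],R); print(s,None if q is None else np.round(q))
for psi in range(-180,180,30):
    a=np.radians(psi); x=np.array([np.cos(a),np.sin(a),0]); R=np.c_[x,np.cross([0,0,-1],x),[0,0,-1]]
    qs=[ctrl.ik([c[0],c[1],z],R) for c in (fc,rc) for z in(.105,.35)]; print(psi,[None if q is None else (round(q[0]),round(q[5])) for q in qs])
E
```

```text
[0.49695862 0.26160967 0.15      ] [0.46219224 0.13712731 0.15      ] [ 0.58446749 -0.23661439  0.06      ] 0.12924611378647663
[0.49805836 0.26906999 0.148     ] [ 0.58458154 -0.23750066  0.06      ]
[0.26899364 0.96314195] 74.39560861845106
1 [ 22.  18.  77.  -0.  85. -52.]
1 [ -27.   24.   67.   -0.   89. -102.]
-1 [ 22.  18.  77.  -0.  85. 128.]
-1 [-27.  24.  67.  -0.  89.  78.]
-180 [(22, -68), (22, -68), (-27, -117), (-27, -117)]
-150 [(22, -98), (22, -98), (-27, -147), (-27, -147)]
-120 [(22, -128), (22, -128), None, None]
-90 [(22, -158), (22, -158), (-27, 153), (-27, 153)]
-60 [(22, 172), (22, 172), (-27, 123), (-27, 123)]
-30 [(22, 142), (22, 142), (-27, 93), (-27, 93)]
0 [(22, 112), (22, 112), (-27, 63), (-27, 63)]
30 [(22, 82), (22, 82), (-27, 33), (-27, 33)]
60 [(22, 52), (22, 52), (-27, 3), (-27, 3)]
90 [(22, 22), (22, 22), (-27, -27), (-27, -27)]
120 [(22, -8), (22, -8), (-27, -57), (-27, -57)]
150 [(22, -38), (22, -38), (-27, -87), (-27, -87)]
```

```bash
cat >> h.py <<'E'
x=np.array([0,1.,0]); R=np.c_[x,np.cross([0,0,-1],x),[0,0,-1]]
E
python3 - <<'E'
from h import *
import pickle
for n,p in (('ring',(.5845,-.237,.28)),('flask',(.4975,.265,.30))):
    ctrl.goto(p,R); ctrl.sleep(.3); T=wristT(); im=ctrl.read_camera('wrist'); cv2.imwrite(f'pics/w_{n}.png',im); np.save(f'T_{n}.npy',T)
print(ctrl.current_t(),ctrl.current_tool_pos())
a=cv2.imread('pics/w_ring.png');b=cv2.imread('pics/w_flask.png')
cv2.imwrite('pics/w01.png',np.hstack([a[:,80:480],b[:,80:480]]))
for k in('red','blue'): print(blobs(b,k,None,60))
print(blobs(a,'white',None,60))
E
```

```text
4.6083 [0.49765742 0.26473664 0.29997167]
[]
[]
[(array([111.3, 156.3]), [0, 0, 367, 264, 41574]), (array([410.5,  74.9]), [209, 0, 351, 256, 42387]), (array([415.5,  12. ]), [405, 0, 31, 21, 61]), (array([318.4, 137.7]), [279, 113, 70, 49, 982]), (array([288.2, 186.1]), [255, 140, 77, 79, 2188]), (array([504.5, 191.5]), [444, 143, 116, 120, 8442]), (array([275.3, 310.8]), [182, 293, 203, 41, 6013]), (array([415., 408.]), [402, 394, 25, 26, 474])]
```

View pics/w01.png

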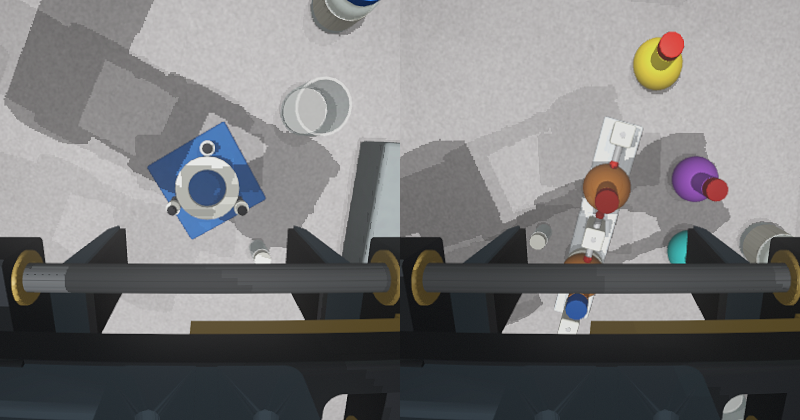

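The left half of the wrist picture shows the ring centre near full-frame (287,187). The right half shows the red stopper near (286,200), with the amber bulb at (286,187) and the blue-stoppered flask at (256,308). I'll segment these exactly.

```bash
python3 - <<'E'
from h import *
a=cv2.imread('pics/w_ring.png');b=cv2.imread('pics/w_flask.png');Ta=np.load('T_ring.npy');Tb=np.load('T_flask.npy')
hsv=cv2.cvtColor(b,cv2.COLOR_BGR2HSV); h,s,v=cv2.split(hsv)
m=(((h<4)|(h>175))&(s>150)).astype(np.uint8)*255; m[:, :260]=0;m[:,310:]=0;m[:180]=0;m[230:]=0
n,_,st,c=cv2.connectedComponentsWithStats(m)
for i in range(1,n):
    if st[i][4]>40: print('red',c[i],st[i]); 
i=1+np.argmax(st[1:,4]); x0,y0,w,hh,_a=st[i]; x0,y0=int(x0),int(y0)
uv=(x0+w/2-.5,y0+hh-w/2-.5); f=plane('wrist',uv,.150,Tb); print('flask',uv,f, 'width mm',np.linalg.norm(plane('wrist',(x0,uv[1]),.15,Tb)-plane('wrist',(x0+w,uv[1]),.15,Tb)))
# bulb outline: amber
m=((h>5)&(h<20)&(s>100)).astype(np.uint8); m[:,:255]=0;m[:,320:]=0;m[:150]=0;m[225:]=0
ys,xs=np.nonzero(m); print('bulb bbox',xs.min(),xs.max(),ys.min(),ys.max(), plane('wrist',((xs.min()+xs.max())/2,(ys.min()+(xs.max()-xs.min())/2)),.056,Tb))
# ring hole (blue inside the ring)
hsv=cv2.cvtColor(a,cv2.COLOR_BGR2HSV); h,s,v=cv2.split(hsv)
m=((h>100)&(h<125)&(s>110)).astype(np.uint8)*255
n,L,st,c=cv2.connectedComponentsWithStats(m)
for i in range(1,n):
    x0,y0,w,hh,A=st[i]
    if 300<A and abs(c[i][0]-287)<8 and abs(c[i][1]-187)<8: print('blue',c[i],st[i])
inv=((s<90)).astype(np.uint8)*255; k=np.zeros_like(inv); cv2.circle(k,(287,187),36,255,-1)
cs,_=cv2.findContours(cv2.bitwise_and(inv,k),cv2.RETR_CCOMP,cv2.CHAIN_APPROX_NONE)
for q in cs:
    if len(q)>60:
        e=cv2.fitEllipse(q); print('ell',np.round(e[0],1),np.round(e[1],1),plane('wrist',e[0],.06,Ta))
E
```

```text
red [285.89059081 202.41575492] [275 190  24  29 457]
flask (np.float64(286.5), np.float64(206.5)) [0.49854029 0.25869988 0.15      ] width mm 0.02501455705439359
bulb bbox 263 309 164 208 [0.497968   0.26396165 0.056     ]
blue [286.70712136 187.43831494] [269 170  36  36 997]
ell [286.9 187.3] [65.  65.9] [ 0.58568618 -0.23453606  0.06      ]
ell [286.7 187.5] [36.2 37.6] [ 0.58542283 -0.23473784  0.06      ]
```

```bash
python3 - <<'E'
from h import *
fx,fy=.498,.2605
ctrl.move_l([fx,fy,.18],vel=.15); ctrl.move_l([fx,fy,.105],vel=.08)
print('f',ctrl.current_contact_force())
ctrl.command_gripper(0.0); print(ctrl.current_grip_width()*91,ctrl.current_grasp_force(),ctrl.current_contact_force())
ctrl.move_l([fx,fy,.130],vel=.03); print('mid',ctrl.current_contact_force(),ctrl.current_grip_width()*91)
ctrl.move_l([fx,fy,.24],vel=.12); ctrl.sleep(.2)
print(ctrl.current_contact_force(),ctrl.current_grip_width()*91,ctrl.current_grasp_force(),ctrl.current_t(),ctrl.current_tool_pos())
T=wristT(); np.save('T_held.npy',T); w=ctrl.read_camera('wrist'); s=ctrl.read_camera('side'); t=ctrl.read_camera('top')
for n,i in(('hw',w),('hs',s),('ht',t)): cv2.imwrite(f'pics/{n}.png',i)
cv2.imwrite('pics/held.png',np.hstack([w[:,80:480],s[0:420,100:500]]))
E
```

```text
f [-0.03981339  0.19711571  0.27419454]
25.550807312956675 30.000097006559372 [-0.14254489 -0.18624336  0.44272602]
mid [-4.13282988  0.39030189 10.58215835] 25.3621772087384
[-0.73400922 -0.41303122 -1.05406945] 25.468026532754923 29.999808222055435 9.9 [0.49775977 0.26039114 0.23940681]
```

View pics/held.png

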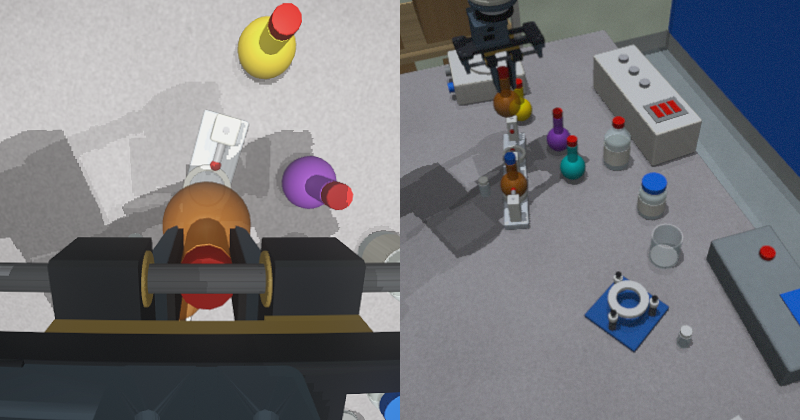

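The flask is held and out of the clip: in the wrist view (left) the bulb is centred near full-frame (286,225), and the side view shows it hanging clear. I'll measure the bulb's position in the hand before placing.

```bash
python3 - <<'E'
from h import *
from scipy.optimize import least_squares
T=np.load('T_held.npy')
def circ(n,im,roi,rowmax,flip=False):
    h,s,v=cv2.split(cv2.cvtColor(im,cv2.COLOR_BGR2HSV)); m=((h>5)&(h<20)&(s>110)).astype(np.uint8)*255
    k=np.zeros_like(m); x0,y0,x1,y1=roi; k[y0:y1,x0:x1]=255; m=cv2.morphologyEx(m&k,cv2.MORPH_CLOSE,np.ones((5,5)))
    P=[]
    for y in range(y0,y1):
        xs=np.nonzero(m[y])[0]
        if len(xs)>5 and (y>=rowmax if flip else y<rowmax): P+=[(xs[0]-.5,y),(xs[-1]+.5,y)]
    P=np.array(P); r=least_squares(lambda c:np.hypot(P[:,0]-c[0],P[:,1]-c[1])-c[2],[*P.mean(0),P[:,0].std()],loss='soft_l1')
    print(n,r.x,np.sqrt(np.mean(r.fun**2))); return r.x
w=circ('wrist',cv2.imread('pics/hw.png'),(230,170,350,240),228)
s=circ('side',cv2.imread('pics/hs.png'),(185,85,218,120),96,True)
tcp=np.array([0.49775977,0.26039114,0.23940681])
for z in (.1904,.1864): print('wrist@z',z,plane('wrist',w[:2],z,T)-tcp)
X,e=tri([ray('wrist',w[:2],T),ray('side',s[:2])]); print(X-tcp,e,'expected dz -.049')
# stopper top in wrist view for tilt
E
```

```text
wrist [286.01112666 225.70957792  43.88706382] 0.3221058175524729
side [204.90939276 100.98706057  12.10148591] 2.4287218588481987
wrist@z 0.1904 [ 0.00033104  0.00254926 -0.04900681]
wrist@z 0.1864 [ 0.00032638  0.00138472 -0.05300681]
[-0.00176741  0.00469522 -0.0428637 ] [np.float64(0.0021335068066691697), np.float64(0.0021335068066691467)] expected dz -.049
```

```bash
python3 - <<'E'
from h import *
px,py=.585,-.237
x,y,_=ctrl.current_tool_pos()
ctrl.move_l([x,y,.30],vel=.15); ctrl.move_l([px,py,.27],vel=.22); ctrl.move_l([px,py,.150],vel=.12); ctrl.sleep(.3)
f0=np.array(ctrl.current_contact_force()); print('free',f0,ctrl.current_t())
c=ctrl.move_l([px,py,.120],vel=.02,contact_N=2.5); print(c,ctrl.current_tool_pos(),np.array(ctrl.current_contact_force())-f0)
for i in range(4):
    z=ctrl.current_tool_pos()[2]
    ctrl.move_l([px,py,z-.003],vel=.02); print(ctrl.current_tool_pos().round(4) if hasattr(ctrl.current_tool_pos(),'round') else ctrl.current_tool_pos(),(np.array(ctrl.current_contact_force())-f0).round(2),np.round(ctrl.current_wrist_torque(),2))
w=ctrl.read_camera('wrist'); s=ctrl.read_camera('side'); t=ctrl.read_camera('top'); cv2.imwrite('pics/pside.png',s)
cv2.imwrite('pics/press1.png',np.hstack([w[100:400,80:480],cv2.resize(s[210:360,230:430],(400,300))])); print(ctrl.current_t())
E
```

```text
free [-0.20853982 -0.53722324 -0.93936611] 14.5
True [ 0.5848858  -0.23709744  0.13076803] [ 1.09496001 -0.95001701  4.4326925 ]
[ 0.5851 -0.2372  0.1278] [ 0.09 -1.78  4.34] [-0.55 -0.06  0.03]
[ 0.5851 -0.2372  0.1249] [-0.23 -2.34  6.56] [-0.5  -0.03  0.04]
[ 0.5851 -0.2372  0.1221] [-0.26 -2.4   7.57] [-0.51 -0.04  0.02]
[ 0.5852 -0.2372  0.1195] [ 0.45 -1.92  9.2 ] [-0.45  0.1   0.  ]
16.775
```

View pics/press1.png

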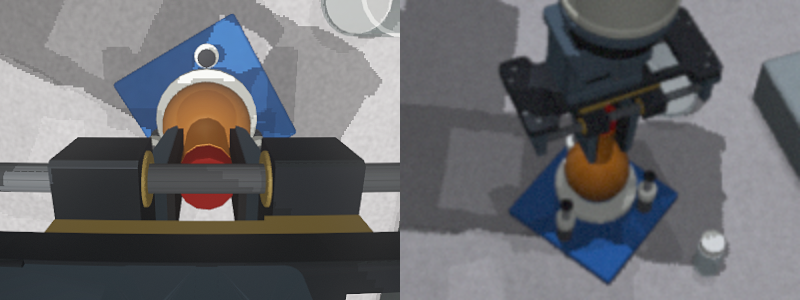

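The flask sits in the ring, which is going down: the bulb is centred in the white ring in both views (wrist about (286,205), side about (327,305)). Contact came at the predicted height. Next I press on to the stop, watching the force.

```bash
python3 - <<'E'
from h import *
f0=np.array([-.2085,-.537,-.939]); px,py=.585,-.2375
zc=.1195; 
while zc>.106:
    zc-=.001; ctrl.move_l([px,py,zc],vel=.015); ctrl.sleep(.1)
    f=np.array(ctrl.current_contact_force())-f0; print(round(zc,4),np.round(ctrl.current_tool_pos(),4),f.round(2))
    if f[2]>18: break
ctrl.sleep(.3); print((np.array(ctrl.current_contact_force())-f0).round(2),ctrl.current_grip_width()*91,ctrl.current_grasp_force(),ctrl.current_t())
w=ctrl.read_camera('wrist'); s=ctrl.read_camera('side'); cv2.imwrite('pics/pside2.png',s)
cv2.imwrite('pics/press2.png',np.hstack([w[100:400,80:480],cv2.resize(s[210:360,230:430],(400,300))]))
E
```

```text
0.1185 [ 0.5853 -0.2377  0.119 ] [-0.07 -1.99  8.19]
0.1175 [ 0.5853 -0.2378  0.118 ] [-0.16 -2.07  9.7 ]
0.1165 [ 0.5853 -0.2378  0.117 ] [-1.13 -3.3   9.69]
0.1155 [ 0.5853 -0.2378  0.116 ] [-1.47 -2.28  9.87]
0.1145 [ 0.5853 -0.2378  0.1151] [-0.2  -2.19 10.67]
0.1135 [ 0.5853 -0.2378  0.1141] [-1.26 -2.74 11.47]
0.1125 [ 0.5853 -0.2378  0.1131] [-1.4  -2.27 11.43]
0.1115 [ 0.5853 -0.2379  0.1122] [-1.18 -2.95 11.86]
0.1105 [ 0.5855 -0.2382  0.1118] [-2.57 -3.28 18.6 ]
[-2.81 -2.42 18.31] 25.446961217304317 30.007100701332092 20.225
```

View pics/press2.png

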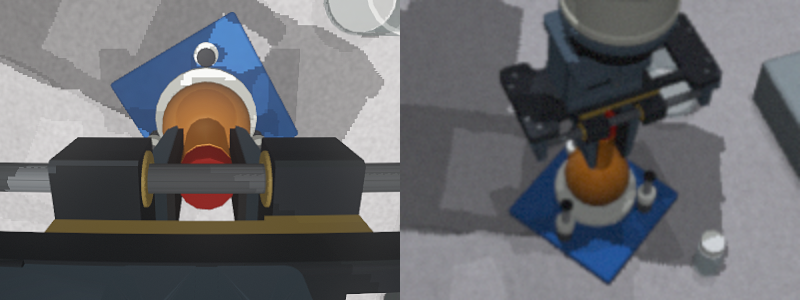

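The ring is on its stop. The force rose along the spring to 11.9 N and then jumped to 18.6 N, after about 19 mm of travel. The flask is still upright and seated, with the bulb centred in the ring at about (286,205) in the wrist view, so I'm handing in.

```bash
python3 -c "
from bench import ctrl
print(ctrl.sign_off())"
```

```text
the job is handed in; nothing more can be done
None
```

The job is handed in: the red-stoppered flask is out of its clip, upright in the ring, and held pressed on the stop at about 18 N after 20 s of robot time; the official result was not shown.

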